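File the copper shade strip under the sprung arm

TASK

Take the strip with the copper-red head out of the rack and file it on top of the pile in the strip holder: coloured head in first, under the sprung arm, pushed straight in until it meets the back stop, so that the arm holds it down flat and its white tail sticks out of the mouth. As the head sticks out of the rack, you will have to lay the strip down and take it again by its tail; keep it the same side up. Leave the other two strips in the rack and do not disturb the pots and the bottle.

Things in the scene. Friction and masses are not known exactly. Their poses are not given: they have to be found in the camera images.
- copper_center (a point): centre of the loose copper-red strip, a stiff flat bar 170 x 40 x 10 mm, 60 g. Its x axis runs along its length to the coloured head end, z is its top side; the half towards +x is copper-red, the half towards -x is the white tail with a black dot. It starts flat in one of the rack's bays, head sticking 68 to 76 mm out of the front
- copper_nose (a point): middle of the copper strip's head end face, 85 mm from its centre along its +x, half-way up
- blonde_center (a point): centre of the blonde (pale yellow) strip, same shape and axes; stays in its bay of the rack
- plum_center (a point): centre of the plum (dark purple) strip, same shape and axes; stays in its bay of the rack
- rack: fixed wooden rack with black roof, 110 (x) x 250 (y) x 47 mm high; origin under its centre, front to its -x. Three bays at y = -96, 0, +96 mm, each 46 mm wide, 16 high, open only at the front (x = -55 mm), floor 26 mm above the worktop. Which strip is in which bay varies. A strip comes out when pulled straight along the rack's -x by about 105 mm
- holder: fixed steel holder; origin on the worktop, mouth to its -x, strips go in along its +x. Base 10 mm high, 92 wide, x = -55 to +75 mm; on it a fixed pile of shorter strips, 40 mm wide about y = 0, its flat top at z = 30 mm. Two cheeks 72 mm high at x = 30 to 60 mm, 58 mm apart inside, carry the arm. A strip fully in lies on the pile from x = +60 to -110 mm
- holder_stop (a point): foot of the back stop's face at the pile's top: holder x = +60, y = 0, z = 30 mm; the stop reaches 12 mm higher
- holder_mouth (a point): middle of the pile's top edge at the mouth: holder x = -53, y = 0, z = 30 mm
- holddown (a joint): sprung arm, 26 mm wide, rad: 0 = down on its stop, grows as it rises (to 0.6); about 0.11 with a strip under it. Hinge along the holder's y at x = +45, z = 62 mm. A spring keeps pushing it down with about 3 N at the foot; it never stays up by itself. A strip pushed in along the pile (5 to 10 N) lifts it
- holddown_foot (a point): lowest point of the arm's rounded foot, at holder x = -20 mm, 3 mm above the pile when down. From here a ramp rises at 20 degrees to the arm's lip at holder x = -65 mm, its underside there about 18 mm over the pile
- wax_pot: small dark pot with a gold lid, 53 mm across, 36 mm high, origin under its centre; bystander, stays
- bottle: small clear rectangular bottle with a grey cap, 30 x 38 x 90 mm, origin under its centre; bystander, stays
- clay_pot: cream pot with a black lid, 61 mm across, 48 mm high, origin under its centre; bystander, stays

How it is judged (in metres and radians):
On the way:
1. the copper strip is right out of the rack (x of copper_center in the frame of rack below -0.142 m), for 0.1 s.
At the end, for the whole second after the job is handed in: The copper strip lies flat (0.06 rad) on the pile under the arm (arm at 0.07 to 0.16), head first, nose within 8 mm of the back stop and 12 mm of the holder's middle line, straight within 0.15 rad. The other two strips are within 15 mm of their starts (x of copper_nose in the frame of holder above 0.052 m and y of copper_nose in the frame of holder between -0.012 and 0.012 m and z of copper_nose in the frame of holder between 0.03 and 0.04 m and angle between the x axis of copper_center and the x axis of holder, either way round below 0.15 rad and angle between copper_center's own z axis and vertical below 0.06 rad and value of joint holddown between 0.07 and 0.16 rad and distance of each of blonde_center, plum_center from where it was at the start of the episode below 0.015 m); the robot touches nothing.
It fails at once if one of the other two strips is moved by more than 20 mm (distance of any of blonde_center, plum_center from where it was at the start of the episode above 0.02 m).
It fails at once if a pot or the bottle is moved by more than 25 mm (distance of any of wax_pot, bottle, clay_pot from where it was at the start of the episode above 0.025 m).
It also fails if it takes over 56 s, if anything falls off the work surface, if the arm or the gripper's body presses on something with over 40 N, if the wrist force passes 120 N, or if a joint passes its speed limit or range.

ROBOT

A 7-joint arm with a two-finger parallel gripper is mounted at the origin on a cart in front of the work surface, level with it; the furniture and walls round the work are solid. World frame = base frame: x ahead of the robot, y to its left, z up, the work surface at z = 0. Lengths are in m, angles in degrees, forces in N, time in s.
With the tool pointing down it reaches from about 0.35 to 0.9 m from the base axis. Payload 7.2 kg.
Tool frame: the origin (TCP) lies at the centre of the arm's flange, where the gripper is bolted on; the fingertips stand 173 mm ahead of it and the grasp point (between the pads) lies 155 mm ahead of it; z points along the fingers, y is the line along which they close (so a half turn about z gives the same grasp; the last joint's range is limited). The gripper opens to 85 mm and grips with 20 to 120 N. Pads are 22 mm wide; open, the fingers measure 114 mm over their backs; the gripper's body (76 mm by 85 mm) begins 54 mm behind the grasp point. The pads swing forward as they close: fully open they stand 13 mm farther back than shut.
Start: joints at [69.259, 23.554, -0.728, 91.456, 0.321, 64.991, -4.71], TCP at [0.181, -0.598, 0.405] pointing down, gripper open.
Joint ranges: [-169.25, 169.25], [-16.82, 113.86], [-84.01, 82.57], [7.8, 145.47], [-59.2, 239.2], [7.22, 106.19], [-163.78, 163.78]. Speed limits (degrees/s): [136.94, 136.94, 172.46, 172.46, 180, 180, 180].

INTERFACE

Orientations are given as [roll, pitch, yaw] about the fixed x, y, z axes, in that order (R = Rz(yaw) Ry(pitch) Rx(roll)).
In Python, from bench import sense, camera, get_calibration, finish_job, recognise, masks_of gives the robot as it stands. The module is installed in compiled form; this text tells all that it offers.
- The arm moves only by the tool play_rows, never from a script. Its argument "rows" is a list that holds one entry, the list of rows, each a list of 7 numbers: the gripper's target within -1 to 1 (fully open at 1, half-way at 0, shut at -1), then the shift along the tool's x, y, z scaled (see below), then the turn, a rotation vector about the tool's x, y, z scaled (see below). In form: [[[grip, dx, dy, dz, rx, ry, rz], ...]]. A call has 1 to 8 rows; each row is the pose to reach, as a shift and turn from the pose commanded when the call began, along the tool's axes at that moment; what a row does not reach only later rows make up. The controller multiplies each number of a shift by 0.25 m and each number of a turn by 90 degrees. A row lasts 1/8 s, in which the tool goes at most 62.5 mm and 10.7 degrees, less where a joint would pass 70% of its speed; a pose out of reach is approached as far as the arm can. A call with a number of a shift or a turn outside -1 to 1 is refused whole. A call with a gripper value outside its range is refused whole. The fingers move at their own pace and stop on an object; the grip force is fixed at half the most. Time passes only in rows, so rows that repeat a pose let the fingers close. It gives the time, the measured TCP pose, the force, the opening and the grip force at its end, in the units of the state.
- sense(): the state, without advancing time (a new reading comes with each control period).
- camera(name): name is "scene" or "top" or "wrist"; returns (picture, depth): 420x560x3 uint8, red, green, blue; 420x560 float32, m along the optical axis (not along the pixel's ray), 0 where there is no reading.
- get_calibration(name): a dict with "fx", "fy", "cx", "cy" (pixels), "D" ([k1, k2, p1, p2, k3] as OpenCV has them; the pictures are not rectified), "R" (3x3) and "t" (3): a world point X has camera coordinates R X + t; the wrist camera has in their place "T_tool_cam" (4x4, takes a point from camera to tool coordinates, whose origin is the TCP and whose axes are the flange's). Camera axes: x right, y down, z forward; pixel columns grow to the right and rows downward; lengths in m; the calibration is good to about 2 mm. A picture is of the moment at which its call begins: read the wrist's pose just before it. get_calibration takes no time and is no camera call.
- finish_job(): hands the job in; it is judged then, once.
Trained networks look in the newest picture that a camera, given by its name, has taken for a name from the list of things; names that differ only in an ending like _2 or _b are one class to them, and where a whole thing is asked for, a point or a joint stands for the part that bears it (a point fixed in the world has none). Each returns a list of dicts, best first, with "p" (0 to 1); they miss things now and then, are a little off and sometimes report something else, mostly with a low value. They report only what shows in the picture. A call takes as long as a camera call.
- recognise(camera, query): "position" ([column, row] in pixels, amid what is visible of it).
- masks_of(camera, query): "pixels" (420x560 bool, what is visible of it) and "position" ([column, row] in pixels, amid what is visible of it).
The state is a dict: "clock": time; "joint_pos": joint angles; "dq": joint speeds; "effort": joint torques, N m; "ee_pos": TCP position; "tcp_rot": TCP orientation; "ft_force": force on the tool from outside, world axes, zero at the start; "torque": the same for the moment, N m; "grip_width": finger opening in m; "gripper_force": force on a finger pad.
Only numpy, scipy, OpenCV 4.12 (cv2) and the standard library are available. Lean on these libraries where they do the work, as an engineer would, in place of code of your own. Each camera call takes 0.05 s, during which the arm holds its last target. There are 200 camera calls.

## Working session

There is one attempt and no reset: what is moved stays moved. The work goes in short steps, Python scripts to look and compute and a tool call to move; the robot and the scene stay as the last step left them, time stands still between calls to the robot, and variables do not carry over. Pictures are saved under pics/ and viewed, at most 10 in all, crops included, and the job is handed in when it is done.

Besides the shell and the picture viewer there is one more tool, called after ">>>" by a JSON object that holds its "name" and its "arguments". play_rows: Moves the arm, as the interface text tells. Shifts and turns lie within -1 to 1; 1 stands for 0.25 m of shift or 90 degrees of turn. Its arguments: {"type":"object","properties":{"rows":{"type":"array"}},"required":["rows"]}

```bash
mkdir -p pics; cat > h.py <<'E'
import numpy as np, cv2
from bench import *
from scipy.spatial.transform import Rotation as Ro
def pose():
    s=sense(); T=np.eye(4); T[:3,:3]=Ro.from_euler('xyz',s['tcp_rot'],degrees=True).as_matrix(); T[:3,3]=s['ee_pos']; return T
def shot(n):
    T=pose(); im,d=camera(n); c=get_calibration(n)
    K=np.array([[c['fx'],0,c['cx']],[0,c['fy'],c['cy']],[0,0,1]]); D=np.array(c['D'])
    if n=='wrist': W=T@np.array(c['T_tool_cam'])
    else:
        W=np.eye(4);W[:3,:3]=np.array(c['R']).T;W[:3,3]=-W[:3,:3]@np.array(c['t'])
    return im,d,K,D,W
def unproj(px,z,K,D,W):
    p=cv2.undistortPoints(np.array(px,float).reshape(-1,1,2),K,D).reshape(-1,2)
    return (np.c_[p,np.ones(len(p))]*np.array(z).reshape(-1,1))@W[:3,:3].T+W[:3,3]
def cloud(d,mask,K,D,W):
    v,u=np.nonzero(mask&(d>0)); return unproj(np.c_[u,v],d[v,u],K,D,W)
def save(im,f): cv2.imwrite(f,im[:,:,::-1])
E
python3 - <<'E'
from h import *
s=sense();print(s)
for n in('scene','top'):
    im,d,K,D,W=shot(n);save(im,f'pics/{n}.png');print(n,W.round(3).tolist())
    for q in('copper_center','blonde_center','plum_center','rack','holder','holddown','wax_pot','bottle','clay_pot'):
        for r in masks_of(n,q)[:2]:
            c=cloud(d,r['pixels'],K,D,W)
            print(q,round(r['p'],2),np.round(r['position']),len(c),np.percentile(c,[2,50,98],axis=0).round(3).tolist() if len(c) else '')
E
```

```text
{'clock': 0.0, 'joint_pos': array([69.26009616, 23.60093513, -0.72874395, 91.50740441,  0.32051741,
       64.99212416, -4.70854959]), 'dq': array([ 0.03483061,  0.01283074,  0.02840286,  0.06820402, -0.01558271,
        0.06717186,  0.02673731]), 'effort': array([ 3.06161919e-04, -6.00604892e+01,  6.82200529e-01, -2.99410969e+01,
        1.36952204e-02,  1.04586288e-02, -8.01783727e-06]), 'ee_pos': array([ 0.18089389, -0.59799617,  0.40381885]), 'tcp_rot': array([-1.79901792e+02,  6.56290046e-03,  1.68351523e+01]), 'ft_force': array([ 0.05765286, -1.29166079,  0.7304043 ]), 'torque': array([-0.00856642, -0.0142562 , -0.017734  ]), 'gripper_force': 0.0, 'grip_width': 0.08529258623080009}
scene [[-0.633, -0.614, 0.471, -0.035], [-0.774, 0.492, -0.399, 0.521], [0.013, -0.617, -0.787, 1.082], [0.0, 0.0, 0.0, 1.0]]
copper_center 0.81 [228. 242.] 412 [[0.555, 0.14, 0.031], [0.59, 0.161, 0.037], [0.627, 0.182, 0.04]]
copper_center 0.37 [381. 172.] 400 [[0.468, -0.342, 0.035], [0.496, -0.295, 0.052], [0.516, -0.224, 0.072]]
blonde_center 0.81 [200. 264.] 535 [[0.541, 0.237, 0.028], [0.579, 
[... 1373 characters left out ...]
0.61 [383. 239.] 420 [[0.47, -0.342, 0.036], [0.498, -0.293, 0.053], [0.514, -0.226, 0.072]]
holddown 0.46 [402. 184.] 272 [[0.64, -0.377, 0.005], [0.662, -0.353, 0.035], [0.688, -0.331, 0.042]]
wax_pot 0.52 [401. 184.] 309 [[0.64, -0.38, -0.002], [0.664, -0.353, 0.034], [0.699, -0.327, 0.042]]
wax_pot 0.25 [382. 240.] 1309 [[0.451, -0.357, 0.004], [0.492, -0.297, 0.03], [0.541, -0.232, 0.073]]
bottle 0.5 [319. 169.] 162 [[0.674, -0.128, 0.013], [0.687, -0.104, 0.061], [0.704, -0.088, 0.094]]
bottle 0.4 [354. 194.] 382 [[0.591, -0.239, -0.002], [0.617, -0.209, 0.047], [0.648, -0.183, 0.055]]
clay_pot 0.7 [355. 195.] 343 [[0.591, -0.238, 0.012], [0.617, -0.209, 0.047], [0.646, -0.183, 0.055]]
```

View pics/scene.png

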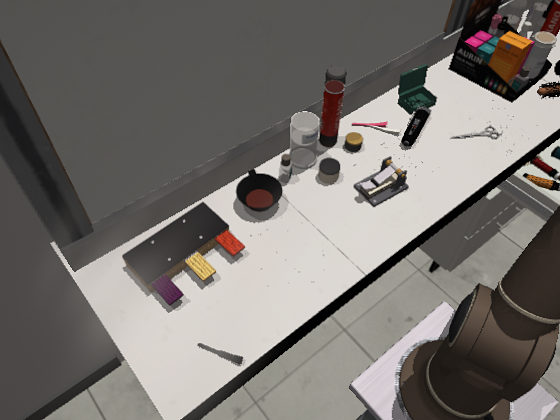

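View pics/top.png

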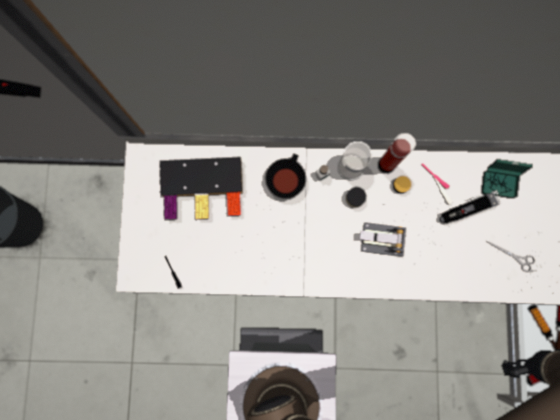

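The scene view shows the rack with the black roof at the left: plum at (168,290), blonde at (200,265) and copper at (229,242), copper next to a bowl. The holder is at (381,182). In the top view copper is at (234,203), and the holder at (383,239) has its arm lip and mouth facing left, towards +y.

```bash
cat >> h.py <<'E'
def delta(pos,yaw,roll=180,pitch=0,T=None):
    T=pose() if T is None else T
    G=np.eye(4);G[:3,:3]=Ro.from_euler('xyz',[roll,pitch,yaw],degrees=True).as_matrix();G[:3,3]=pos
    R=np.linalg.inv(T)@G
    print('shift',(R[:3,3]/.25).round(3),'turn',(Ro.from_matrix(R[:3,:3]).as_rotvec(degrees=True)/90).round(3))
def rect(c):
    (x,y),(w,h),a=cv2.minAreaRect((c[:,:2]*1000).astype(np.float32)); return np.round([x,y,w,h,a],1)
E
python3 - <<'E'
from h import *
print(get_calibration('wrist'))
for n in('scene','top'):
    im,d,K,D,W=shot(n)
    for q,lo,hi in(('copper_center',.03,.043),('blonde_center',.03,.043),('plum_center',.03,.043),('rack',.043,.055),('holder',.0,.09)):
        r=masks_of(n,q)
        if not r: continue
        m=cv2.erode(r[0]['pixels'].astype(np.uint8),np.ones((3,3)))>0
        c=cloud(d,m,K,D,W); c=c[(c[:,2]>lo)&(c[:,2]<hi)]; print(n,q,rect(c))
delta([.42,-.25,.36],0)
E
```

```text
{'fx': 305.9640906632379, 'fy': 305.9640906632379, 'cx': 283.72407236350756, 'cy': 211.2805347150292, 'D': array([0.00228692, 0.        , 0.        , 0.        , 0.        ]), 'T_tool_cam': array([[ 3.35927912e-05, -9.49668673e-01, -3.13256143e-01,
         8.13014970e-02],
       [ 9.99999877e-01,  1.87172216e-04, -4.60194657e-04,
         8.11957941e-04],
       [ 4.95665295e-04, -3.13256089e-01,  9.49668562e-01,
         3.03457513e-02],
       [ 0.00000000e+00,  0.00000000e+00,  0.00000000e+00,
         1.00000000e+00]])}
scene copper_center [591.1 162.7  71.3  36.7   3.1]
scene blonde_center [580.6 258.3  82.7  39.2   3. ]
scene plum_center [572.8 353.6  73.9  35.6   2.3]
scene rack [669.1 265.1 111.6 249.6   5.2]
scene holder [ 495.3 -314.4   99.8  188.8    3.6]
top copper_center [ 662.2 -353.5   40.7   46.5   47.1]
top blonde_center [579.7 256.5  69.3  34.9   3.1]
top plum_center [574.  351.1  70.5  34.    5.6]
top rack [670.7 261.5 106.8 244.2   4.3]
top holder [ 496.5 -292.6  134.5   88.1   87.9]
shift [ 1.318 -1.056  0.179] turn [ 0.    -0.     0.187]
```

```bash
python3 - <<'E'
from h import *
delta([.35,-.40,.38],53);delta([.5,-.25,.36],90)
E
```

```text
shift [ 0.877 -0.563  0.099] turn [ 0.     0.    -0.402]
shift [ 1.625 -0.964  0.179] turn [ 0.     0.    -0.813]
```

>>> {"name": "play_rows", "arguments": {"rows": [[[1,0.22,-0.14,0.02,0,0,-0.1],[1,0.44,-0.28,0.05,0,0,-0.2],[1,0.66,-0.42,0.08,0,0,-0.3],[1,0.877,-0.563,0.1,0,0,-0.4],[1,0.877,-0.563,0.1,0,0,-0.402],[1,0.877,-0.563,0.1,0,0,-0.402]]]}}

```text
clock: 2.35
ee_pos: [0.3505, -0.3997, 0.3799]
tcp_rot: [180.0, 0.0, 53.1]
ft_force: [-0.1, -0.4, -0.2]
grip_width: 0.0851
gripper_force: 0.0
```

```bash
python3 - <<'E'
from h import *
print(sense()['joint_pos'].round(1),sense()['ee_pos'],sense()['tcp_rot'])
delta([.5,-.25,.36],90)
E
```

```text
[ 54.9  16.7 -13.9 105.5   4.6  58.4   2.2] [ 0.350461   -0.39970838  0.3798615 ] [1.79983573e+02 1.53827333e-02 5.30560294e+01]
shift [0.838 0.118 0.079] turn [ 0.    0.   -0.41]
```

>>> {"name": "play_rows", "arguments": {"rows": [[[1,0.21,0.03,0.02,0,0,-0.1],[1,0.42,0.06,0.04,0,0,-0.2],[1,0.63,0.09,0.06,0,0,-0.3],[1,0.838,0.118,0.08,0,0,-0.4],[1,0.838,0.118,0.08,0,0,-0.41],[1,0.838,0.118,0.08,0,0,-0.41]]]}}

```text
clock: 3.1
ee_pos: [0.4989, -0.2525, 0.3594]
tcp_rot: [-179.9, 0.0, 89.7]
ft_force: [0.2, -0.8, -0.3]
grip_width: 0.0855
gripper_force: 0.0
```

```bash
python3 - <<'E'
from h import *
im,d,K,D,W=shot('wrist');save(im,'pics/w1.png')
np.savez('w1.npz',im=im,d=d,K=K,D=D,W=W)
T=pose();print(sense()['joint_pos'].round(1),T[:3,3].round(4))
for q in('holder','holddown','holddown_foot','holder_mouth'):
  for r in masks_of('wrist',q)[:1]:
    c=cloud(d,r['pixels'],K,D,W);print(q,r['p'],r['position'],np.percentile(c,[2,50,98],axis=0).round(3).tolist())
    if q=='holder':
      for lo,hi in((.005,.016),(.025,.036),(.06,.08)):
        b=c[(c[:,2]>lo)&(c[:,2]<hi)];print(lo,len(b),rect(b),b[:,2].mean())
# height map picture, top-down
c=cloud(d,d>0,K,D,W);col=im[d>0]
m=(abs(c[:,0]-.5)<.12)&(c[:,1]>-.42)&(c[:,1]<-.14)&(c[:,2]>-.02)
H=np.zeros((280,240,3),np.uint8);i=((c[m,0]-.38)*1000).astype(int);j=((-.14-c[m,1])*1000).astype(int)
o=np.argsort(c[m,2]);z=np.clip(c[m,2]*3000,0,255).astype(np.uint8)
zz=cv2.applyColorMap(z[:,None],cv2.COLORMAP_JET)[:,0]
H[j[o],i[o]]=zz[o]
cv2.imwrite('pics/hm.png',np.hstack([cv2.resize(H,(480,560),interpolation=0)]))
E
```

```text
[ 41.4  21.8 -25.  102.5  10.7  58.   11.9] [ 0.4986 -0.2528  0.3595]
holder 0.87 [279.0, 233.8] [[0.452, -0.354, 0.001], [0.498, -0.294, 0.03], [0.543, -0.23, 0.072]]
0.005 4087 [ 497.  -300.6  128.3   92.1   84.3] 0.01039926731544231
0.025 1212 [ 495.8 -293.3  111.7   69.4   88.1] 0.030405210675884572
0.06 1512 [ 493.8 -333.6   34.6   75.5   84.7] 0.06715999700925625
holddown 0.82 [279.1, 237.0] [[0.471, -0.34, 0.039], [0.499, -0.293, 0.052], [0.516, -0.226, 0.07]]
holddown_foot 0.6 [281.1, 238.5] [[0.471, -0.34, 0.039], [0.499, -0.293, 0.052], [0.516, -0.226, 0.07]]
holder_mouth 0.8 [282.3, 230.4] [[0.453, -0.35, 0.009], [0.498, -0.294, 0.031], [0.542, -0.231, 0.072]]
```

View pics/w1.png

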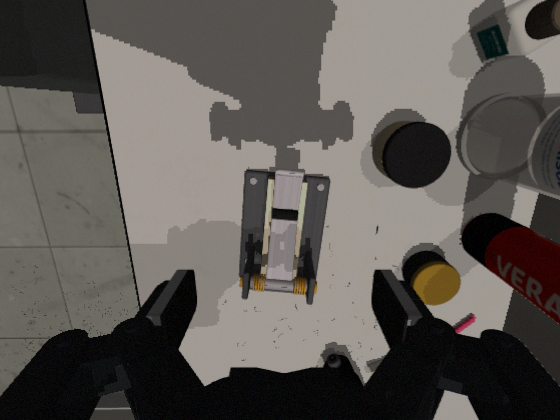

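View pics/hm.png

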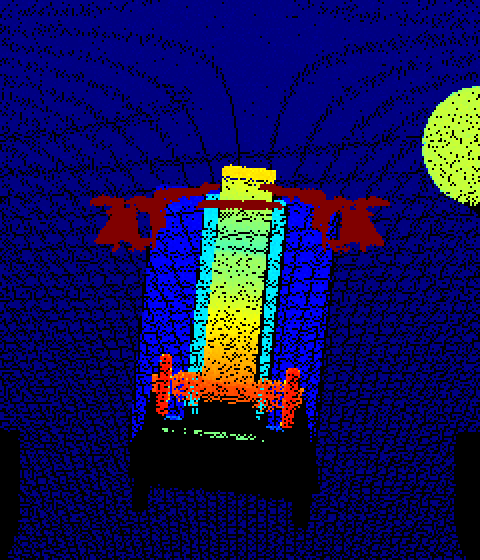

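The wrist view has the holder at (283,235): the lip and mouth are at the top (288,173) and the cheeks with the gold spring are at the bottom (280,285). The height map confirms this, with the axis leaning about 5.7° from world y. Next I refine the holder's pose and head for the rack.

```bash
python3 - <<'E'
from h import *
f=np.load('w1.npz');c=cloud(f['d'],f['d']>0,f['K'],f['D'],f['W'])
def show(o,yaw):
    a=np.radians(yaw);R=np.array([[np.cos(a),-np.sin(a)],[np.sin(a),np.cos(a)]])
    p=(c[:,:2]-o)@R; 
    for n,lo,hi,x0,x1,y0,y1 in(('base',.007,.014,-.08,.1,-.06,.06),('pile',.026,.034,-.07,.03,-.03,.03),('lipL',.038,.06,-.08,0,-.03,.03)):
        m=(c[:,2]>lo)&(c[:,2]<hi)&(p[:,0]>x0)&(p[:,0]<x1)&(abs(p[:,1])<y1)
        print(yaw,n,m.sum(),c[m,2].mean().round(4),np.percentile(p[m],[.5,99.5],axis=0).round(4).tolist())
        if n!='base':
          for s in(-.045,-.02,.01):
            k=m&(abs(p[:,0]-s)<.006);print('   y ext at',s,np.percentile(p[k,1],[1,99]).round(4) if k.sum() else '')
show(np.array([.498,-.2907]),-95.7)
delta([.5,-.02,.40],48);delta([.56,.16,.36],5)
E
```

```text
-95.7 base 4031 0.0104 [[-0.0537, -0.0456], [0.0652, 0.0456]]
-95.7 pile 900 0.0304 [[-0.0519, -0.0199], [0.0297, 0.02]]
   y ext at -0.045 [-0.0197  0.02  ]
   y ext at -0.02 [-0.0197  0.0199]
   y ext at 0.01 [-0.0198  0.0197]
-95.7 lipL 1773 0.0463 [[-0.067, -0.0127], [-0.0004, 0.0129]]
   y ext at -0.045 [-0.0125  0.0128]
   y ext at -0.02 [-0.0127  0.0125]
   y ext at 0.01 
shift [ 0.927  0.    -0.161] turn [0.    0.    0.464]
shift [ 1.648  0.237 -0.002] turn [0.    0.    0.942]
```

>>> {"name": "play_rows", "arguments": {"rows": [[[1,0.22,0,-0.04,0,0,0.1],[1,0.44,0,-0.08,0,0,0.2],[1,0.66,0,-0.12,0,0,0.3],[1,0.92,0,-0.16,0,0,0.4],[1,0.92,0.05,-0.16,0,0,0.5],[1,0.92,0.05,-0.16,0,0,0.5]]]}}

```text
clock: 4.1
ee_pos: [0.5128, -0.0203, 0.4]
tcp_rot: [179.9, -0.0, 45.0]
ft_force: [0.3, -0.2, 0.5]
grip_width: 0.0856
gripper_force: 0.0
```

```bash
python3 - <<'E'
from h import *
print(sense()['joint_pos'].round(1))
delta([.56,.18,.35],5)
E
```

```text
[ 17.1  14.7 -24.2 105.9   6.9  60.7 -54.7]
shift [ 0.7   -0.433  0.2  ] turn [ 0.    -0.     0.444]
```

>>> {"name": "play_rows", "arguments": {"rows": [[[1,0.17,-0.1,0.05,0,0,0.11],[1,0.34,-0.2,0.1,0,0,0.22],[1,0.51,-0.31,0.15,0,0,0.33],[1,0.7,-0.433,0.2,0,0,0.44],[1,0.7,-0.433,0.2,0,0,0.444],[1,0.7,-0.433,0.2,0,0,0.444]]]}}

```text
clock: 4.85
ee_pos: [0.5601, 0.1781, 0.3492]
tcp_rot: [179.9, 0.1, 5.1]
ft_force: [-0.1, 0.0, 0.2]
grip_width: 0.0855
gripper_force: 0.0
```

```bash
python3 - <<'E'
from h import *
im,d,K,D,W=shot('wrist');save(im,'pics/w2.png')
np.savez('w2.npz',im=im,d=d,K=K,D=D,W=W)
print(sense()['joint_pos'].round(1),pose()[:3,3].round(4))
for q in('copper_center','blonde_center','plum_center','rack'):
  for r in masks_of('wrist',q)[:1]:
    c=cloud(d,r['pixels'],K,D,W);print(q,round(r['p'],2),np.round(r['position']),np.percentile(c,[2,50,98],axis=0).round(3).tolist())
    lo,hi=(.032,.041) if q!='rack' else (.043,.052)
    b=c[(c[:,2]>lo)&(c[:,2]<hi)]
    if len(b)>10:print(len(b),rect(b),b[:,2].mean())
E
```

```text
[  -7.3   24.4  -20.    99.4    9.7   57.9 -115.8] [0.5603 0.1775 0.3495]
copper_center 0.95 [303. 166.] [[0.558, 0.14, 0.035], [0.592, 0.16, 0.037], [0.623, 0.18, 0.038]]
3110 [590.  159.4  69.2  40.2   5.1] 0.0369221397922276
blonde_center 0.6 [202. 167.] [[0.545, 0.236, 0.033], [0.583, 0.255, 0.037], [0.617, 0.276, 0.038]]
3472 [580.5 256.5  75.   41.    3.6] 0.03689178517470666
plum_center 0.59 [ 99. 168.] [[0.542, 0.331, 0.03], [0.577, 0.35, 0.037], [0.609, 0.371, 0.038]]
3443 [574.8 351.9  71.6  41.6   3.9] 0.03682452247682375
rack 0.93 [191.  64.] [[0.618, 0.143, 0.046], [0.67, 0.261, 0.048], [0.717, 0.381, 0.049]]
40031 [665.6 262.3  97.1 251.3   5.1] 0.04756756995597575
```

View pics/w2.png

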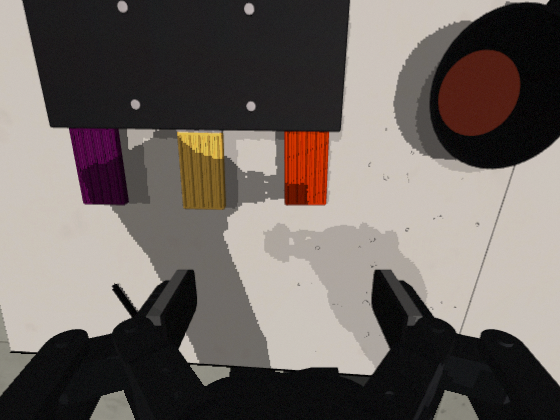

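The wrist view has copper at (305,166), blonde at (202,167) and plum at (99,167), with open space around copper's head and the bowl at (480,95) to the right. I check the actual fingertip reach from depth before descending.

```bash
python3 - <<'E'
from h import *
f=np.load('w2.npz');Tc=np.array(get_calibration('wrist')['T_tool_cam'])
d=f['d'];m=(d>0)&(d<.22);v,u=np.nonzero(m)
p=unproj(np.c_[u,v],d[v,u],f['K'],f['D'],Tc)
for s in(-1,1):
    q=p[(p[:,1]*s>.0)&(p[:,2]>.11)];k=np.argsort(-q[:,2])[:40];print(s,len(q),q[k].mean(0).round(4),q[:,2].max().round(4),np.percentile(q,[1,99],axis=0).round(3).tolist())
delta([.581,.1585,.26],5.1); delta([.581,.1585,.200],5.1)
E
```

```text
-1 4150 [ 0.0004 -0.0423  0.159 ] 0.1604 [[-0.009, -0.069, 0.11], [0.015, -0.041, 0.158]]
1 4168 [0.0007 0.0432 0.159 ] 0.1606 [[-0.009, 0.042, 0.11], [0.015, 0.071, 0.158]]
shift [0.076 0.085 0.36 ] turn [ 0.    -0.    -0.003]
shift [0.076 0.085 0.6  ] turn [ 0.    -0.    -0.003]
```

>>> {"name": "play_rows", "arguments": {"rows": [[[1,0.04,0.04,0.18,0,0,0],[1,0.076,0.085,0.36,0,0,0],[1,0.076,0.085,0.36,0,0,0],[1,0.076,0.085,0.36,0,0,0]]]}}

```text
clock: 5.6
ee_pos: [0.581, 0.1606, 0.2613]
tcp_rot: [-180.0, -0.1, 5.0]
ft_force: [0.1, -0.5, 1.2]
grip_width: 0.0851
gripper_force: 0.0
```

```bash
python3 - <<'E'
from h import *
print(pose()[:3,3].round(4),sense()['tcp_rot'].round(2)); delta([.581,.1585,.195],5.1)
E
```

```text
[0.581  0.1606 0.2613] [-1.7995e+02 -7.0000e-02  4.9600e+00]
shift [-0.001  0.009  0.265] turn [-0.001 -0.001 -0.002]
```

>>> {"name": "play_rows", "arguments": {"rows": [[[1,0,0.009,0.12,0,0,0],[1,0,0.009,0.265,0,0,0],[1,0,0.009,0.265,0,0,0],[0,0,0.009,0.265,0,0,0],[-0.3,0,0.009,0.265,0,0,0],[-1,0,0.009,0.265,0,0,0],[-1,0,0.009,0.265,0,0,0],[-1,0,0.009,0.265,0,0,0]]]}}

```text
clock: 6.6
ee_pos: [0.5815, 0.1583, 0.1948]
tcp_rot: [-180.0, -0.1, 5.0]
ft_force: [-1.1, 0.7, 7.0]
grip_width: 0.0382
gripper_force: 64.0
```

```bash
python3 - <<'E'
from h import *
s=sense();print(pose()[:3,3].round(4),s['grip_width'],s['gripper_force'],s['ft_force'],s['joint_pos'].round(1))
im,d,K,D,W=shot('wrist');save(im,'pics/w3.png');Tc=np.array(get_calibration('wrist')['T_tool_cam'])
m=(d>0)&(d<.22);v,u=np.nonzero(m);p=unproj(np.c_[u,v],d[v,u],K,D,Tc)
for s in(-1,1):
    q=p[(p[:,1]*s>.021)&(abs(p[:,1])<.04)&(abs(p[:,0])<.02)];print(np.percentile(q,[1,99],axis=0).round(3).tolist())
E
```

```text
[0.5815 0.1583 0.1948] 0.038188659138486764 63.99261832237244 [-1.10484739  0.68982251  6.99731023] [  -7.8   36.6  -16.6  103.7   14.9   41.7 -117.5]
[[-0.009, -0.04, 0.084], [0.019, -0.021, 0.196]]
[[-0.007, 0.021, 0.083], [0.019, 0.04, 0.196]]
```

View pics/w3.png

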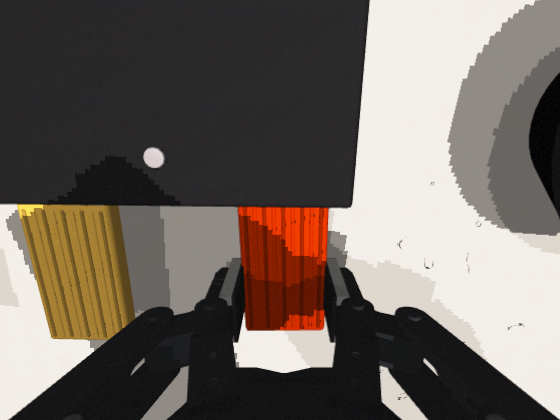

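Grasp is good: the pads sit on both edges of the red head at (285,290), with the roof's edge clear. Now I pull straight out, with a small lift (1 mm) left out.

>>> {"name": "play_rows", "arguments": {"rows": [[[-1,-0.07,0,0,0,0,0],[-1,-0.16,0,0,0,0,0],[-1,-0.27,0,0,0,0,0],[-1,-0.38,0,0,0,0,0],[-1,-0.49,0,0,0,0,0],[-1,-0.58,0,0,0,0,0],[-1,-0.62,0,0,0,0,0],[-1,-0.62,0,-0.16,0,0,0]]]}}

```text
clock: 7.65
ee_pos: [0.4254, 0.1443, 0.2322]
tcp_rot: [179.9, 0.3, 5.0]
ft_force: [0.7, 0.6, -0.3]
grip_width: 0.0383
gripper_force: 63.2
```

```bash
python3 - <<'E'
from h import *
im,d,K,D,W=shot('wrist');save(im,'pics/w4.png')
print(sense()['joint_pos'].round(1),sense()['grip_width'],pose()[:3,3].round(4))
print(Ro.from_matrix(pose()[:3,:3]).as_euler('xyz',degrees=True))
delta([.445,-.13,.235],84.3);delta([.445,-.02,.235],45)
for q in('copper_center','blonde_center','plum_center'):
  for r in masks_of('wrist',q)[:1]:
    c=cloud(d,cv2.erode(r['pixels'].astype(np.uint8),np.ones((5,5)))>0,K,D,W);print(q,round(r['p'],2),np.round(r['position']),np.percentile(c,[2,50,98],axis=0).round(3).tolist())
    if 'copp' in q: A=np.c_[c[:,:2],np.ones(len(c))];print('plane',np.linalg.lstsq(A,c[:,2],rcond=None)[0].round(3), rect(c))
E
```

```text
[  -8.4   21.9  -19.8  123.1   12.2   36.7 -121.7] 0.03872194492946912 [0.4275 0.1453 0.2376]
[-1.79957747e+02 -1.70813007e-01  4.99905740e+00]
shift [-0.026  1.103  0.009] turn [ 0.001 -0.002 -0.881]
shift [0.012 0.665 0.01 ] turn [ 0.    -0.002 -0.444]
copper_center 0.65 [281. 152.] [[0.406, 0.128, 0.071], [0.49, 0.149, 0.073], [0.542, 0.17, 0.074]]
plane [-0.009 -0.002  0.077] [471.9 148.3 144.6  39.    5.4]
blonde_center 0.56 [77.  4.] [[0.542, 0.234, 0.031], [0.544, 0.249, 0.035], [0.547, 0.269, 0.038]]
plum_center 0.22 [281. 152.] [[0.406, 0.128, 0.071], [0.49, 0.149, 0.073], [0.542, 0.17, 0.074]]
```

Strip is out, level and held. Rotating to the lay-down pose.

>>> {"name": "play_rows", "arguments": {"rows": [[[-1,0,0.12,0,0,0,-0.09],[-1,0,0.26,0,0,0,-0.19],[-1,0,0.4,0,0,0,-0.29],[-1,0,0.54,0,0,0,-0.39],[-1,0.012,0.65,0,0,0,-0.49],[-1,0.012,0.75,0,0,0,-0.59],[-1,0.012,0.8,0,0,0,-0.65],[-1,0.012,0.8,0,0,0,-0.65]]]}}

```text
clock: 8.85
ee_pos: [0.4467, -0.0555, 0.2325]
tcp_rot: [-179.9, 0.0, 63.3]
ft_force: [-0.5, -0.9, -0.9]
grip_width: 0.0386
gripper_force: 63.2
```

```bash
python3 - <<'E'
from h import *
print(sense()['joint_pos'].round(1),sense()['tcp_rot'])
delta([.445,-.13,.235],84.3);delta([.445,-.13,.176],84.3)
E
```

```text
[ 27.1  24.3 -31.7 122.8  20.5  38.1 -45.4] [-1.79917344e+02  7.55135337e-03  6.32646442e+01]
shift [-0.269  0.128 -0.01 ] turn [-0.001 -0.    -0.234]
shift [-0.269  0.128  0.226] turn [-0.001 -0.    -0.234]
```

>>> {"name": "play_rows", "arguments": {"rows": [[[-1,-0.1,0.04,0,0,0,-0.08],[-1,-0.19,0.09,0,0,0,-0.16],[-1,-0.269,0.128,0.05,0,0,-0.234],[-1,-0.269,0.128,0.15,0,0,-0.234],[-1,-0.269,0.128,0.2,0,0,-0.234],[-1,-0.269,0.128,0.22,0,0,-0.234],[-1,-0.269,0.128,0.22,0,0,-0.234]]]}}

```text
clock: 9.72
ee_pos: [0.4456, -0.1282, 0.1785]
tcp_rot: [-180.0, -0.0, 84.6]
ft_force: [-0.5, 0.0, -1.0]
grip_width: 0.0386
gripper_force: 63.2
```

>>> {"name": "play_rows", "arguments": {"rows": [[[-1,0,0,0.011,0,0,0],[-1,0,0,0.012,0,0,0],[0.2,0,0,0.012,0,0,0],[1,0,0,0.012,0,0,0],[1,0,0,0.012,0,0,0],[1,0,0,-0.1,0,0,0],[1,0.2,0,-0.3,0,0,0],[1,0.4,0,-0.4,0,0,0]]]}}

```text
clock: 10.72
ee_pos: [0.4552, -0.0301, 0.2795]
tcp_rot: [179.9, 0.0, 84.3]
ft_force: [1.4, -0.4, -0.5]
grip_width: 0.0855
gripper_force: 0.0
```

>>> {"name": "play_rows", "arguments": {"rows": [[[1,0,0,0,0,0,0],[1,0,0,0,0,0,0]]]}}

```text
clock: 10.98
ee_pos: [0.4546, -0.0307, 0.2777]
tcp_rot: [-180.0, 0.0, 84.5]
ft_force: [-0.4, -0.8, -0.5]
grip_width: 0.0856
gripper_force: 0.0
```

```bash
cat > strip.py <<'E'
from h import *
import sys
im,d,K,D,W=shot('wrist');save(im,sys.argv[1])
c=cloud(d,d>0,K,D,W)
z0,z1=float(sys.argv[2]),float(sys.argv[3])
r=masks_of('wrist','copper_center')
for q in r[:2]: 
    e=cloud(d,q['pixels'],K,D,W);print(round(q['p'],2),np.round(q['position']),np.percentile(e,[2,50,98],axis=0).round(3).tolist())
e=cloud(d,r[0]['pixels'],K,D,W);m=(e[:,2]>z0)&(e[:,2]<z1)
print(m.sum(),rect(e[m]),e[m,2].mean(), pose()[:3,3].round(4),sense()['tcp_rot'].round(2),sense()['joint_pos'].round(1))
E
python3 strip.py pics/w5.png 0.006 0.014
```

```text
0.55 [280. 244.] [[0.429, -0.15, 0.009], [0.451, -0.058, 0.011], [0.473, 0.012, 0.012]]
8397 [450.8 -70.8 170.2  40.6  85.4] 0.010596007102881012 [ 0.4544 -0.0315  0.277 ] [-1.7991e+02  3.0000e-02  8.4430e+01] [ 31.2  21.8 -40.  119.8  19.8  45.  -26.6]
```

View pics/w5.png

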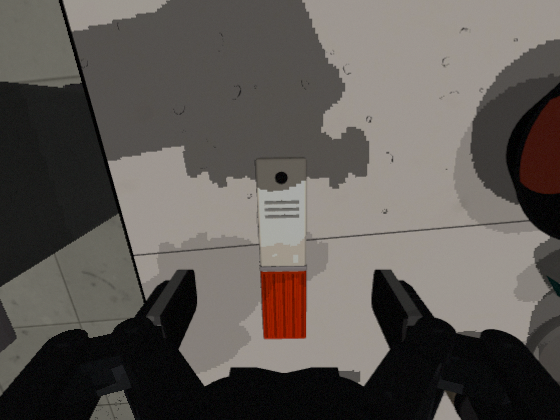

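Wrist view: the strip lies flat with its tail dot at (281,178), red head end at (284,338), and the lines centred. Now I grasp the tail 20 mm from its end.

```bash
python3 - <<'E'
from h import *
delta([.456,-.006,.1755],85.4)
E
```

```text
shift [ 0.102 -0.003  0.406] turn [-0.001  0.    -0.011]
```

>>> {"name": "play_rows", "arguments": {"rows": [[[1,0.1,-0.003,0.1,0,0,-0.011],[1,0.102,-0.003,0.25,0,0,-0.011],[1,0.102,-0.003,0.36,0,0,-0.011],[1,0.102,-0.003,0.402,0,0,-0.011],[1,0.102,-0.003,0.402,0,0,-0.011],[1,0.102,-0.003,0.402,0,0,-0.011]]]}}

```text
clock: 11.82
ee_pos: [0.4569, -0.0051, 0.178]
tcp_rot: [179.9, -0.0, 85.5]
ft_force: [1.1, 0.8, 0.5]
grip_width: 0.0855
gripper_force: 0.0
```

>>> {"name": "play_rows", "arguments": {"rows": [[[0.3,0,0,0.01,0,0,0],[0,0,0,0.01,0,0,0],[-0.3,0,0,0.01,0,0,0],[-1,0,0,0.01,0,0,0],[-1,0,0,0.01,0,0,0],[-1,0,0,0.01,0,0,0]]]}}

```text
clock: 12.58
ee_pos: [0.4567, -0.0049, 0.1755]
tcp_rot: [180.0, 0.0, 85.5]
ft_force: [-1.5, -0.5, 8.2]
grip_width: 0.038
gripper_force: 59.7
```

>>> {"name": "play_rows", "arguments": {"rows": [[[-1,0,0,-0.12,0,0,0],[-1,0,0,-0.3,0,0,0],[-1,0,0,-0.3,0,0,0],[-1,0,0,-0.3,0,0,0],[-1,0,0,-0.3,0,0,0]]]}}

```text
clock: 13.2
ee_pos: [0.4561, -0.005, 0.2488]
tcp_rot: [-179.9, 0.0, 85.5]
ft_force: [-0.0, 0.4, -0.8]
grip_width: 0.0378
gripper_force: 61.0
```

```bash
cat > held.py <<'E'
from h import *
im,d,K,D,W=shot('wrist');import sys;save(im,sys.argv[1]);T=pose()
c=cloud(d,d>0,K,D,W);p=(c-T[:3,3])@T[:3,:3]
m=(abs(p[:,1])<.0195)&(p[:,0]>-.16)&(p[:,0]<.028)&(p[:,2]>.155)&(p[:,2]<.182)
q=p[m];A=np.c_[q[:,0],q[:,1],np.ones(len(q))]
print(m.sum(),'plane z=ax+by+c',np.linalg.lstsq(A,q[:,2],rcond=None)[0].round(4),np.percentile(q,[.5,99.5],axis=0).round(4).tolist())
m=(abs(p[:,1])<.04)&(p[:,0]>-.16)&(p[:,0]<-.03)&(p[:,2]>.155)&(p[:,2]<.182);print('rect tool',m.sum(),rect(p[m]) if m.sum()>9 else '')
m=(abs(p[:,1])<.04)&(p[:,0]>-.02)&(p[:,0]<.04)&(p[:,2]>.155)&(p[:,2]<.182);print('tail',rect(p[m]))
s=sense();print(T[:3,3].round(4),s['tcp_rot'].round(2),s['grip_width'],s['gripper_force'],s['ft_force'].round(1))
E
python3 held.py pics/w6.png
```

```text
9827 plane z=ax+by+c [0.0051 0.0096 0.1654] [[-0.0581, -0.019, 0.1579], [0.019, 0.0193, 0.1724]]
rect tool 2942 [-45.1   0.3  30.2  40.    0.2]
tail [-0.4  0.9 39.6 65.4  0.7]
[ 0.4561 -0.005   0.2488] [-179.89   -0.     85.51] 0.03776997178747668 60.986047983169556 [ 0.9  0.4 -0.9]
```

View pics/w6.png

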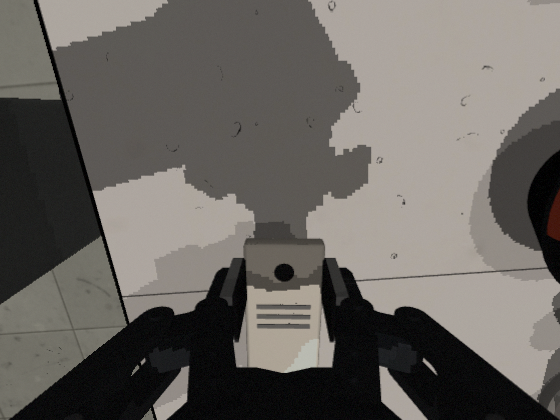

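Held well: the tail's dot is at (284,272), the strip is level, and its tail end is 19 mm beyond the TCP. Move to the pre-insert pose.

```bash
python3 - <<'E'
from h import *
delta([.5219,-.0509,.249],84.3);delta([.5219,-.0509,.2075],84.3)
E
```

```text
shift [-0.163  0.277 -0.001] turn [-0.001 -0.     0.013]
shift [-0.163  0.277  0.165] turn [-0.001 -0.     0.013]
```

>>> {"name": "play_rows", "arguments": {"rows": [[[-1,-0.06,0.1,0,0,0,0.013],[-1,-0.12,0.2,0,0,0,0.013],[-1,-0.163,0.277,0.05,0,0,0.013],[-1,-0.163,0.277,0.12,0,0,0.013],[-1,-0.163,0.277,0.163,0,0,0.013],[-1,-0.163,0.277,0.163,0,0,0.013],[-1,-0.163,0.277,0.163,0,0,0.013]]]}}

```text
clock: 14.12
ee_pos: [0.5222, -0.0504, 0.2093]
tcp_rot: [180.0, -0.0, 84.4]
ft_force: [-0.0, -0.3, -0.1]
grip_width: 0.0379
gripper_force: 61.0
```

```bash
python3 - <<'E'
from h import *
print(pose()[:3,3].round(4),sense()['tcp_rot'].round(2)); delta([.5219,-.0509,.207],84.3); delta([.507,-.2001,.207],84.3)
im,d,K,D,W=shot('scene');save(cv2.resize(im[120:260,260:460],(800,560),interpolation=cv2.INTER_CUBIC),'pics/s2.png')
E
```

```text
[ 0.5222 -0.0504  0.2093] [180.    -0.    84.39]
shift [-0.002 -0.001  0.009] turn [ 0.    -0.     0.001]
shift [-0.602 -0.002  0.009] turn [ 0.    -0.     0.001]
```

View pics/s2.png

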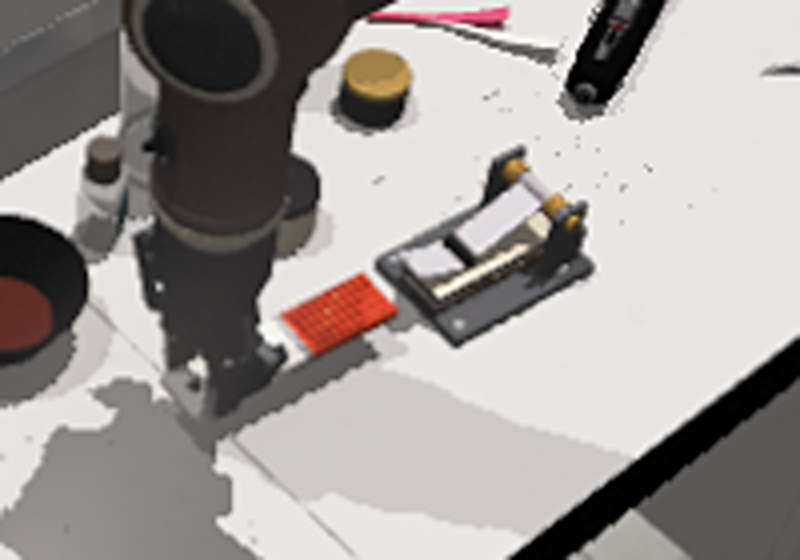

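The crop shows the red head at (340,310) in line with the mouth at (420,275), slightly above the pile. Insert slowly.

>>> {"name": "play_rows", "arguments": {"rows": [[[-1,-0.04,-0.001,0.009,0,0,0],[-1,-0.1,-0.001,0.009,0,0,0],[-1,-0.16,-0.001,0.009,0,0,0],[-1,-0.21,-0.001,0.009,0,0,0],[-1,-0.25,-0.001,0.009,0,0,0],[-1,-0.27,-0.001,0.009,0,0,0],[-1,-0.29,-0.001,0.009,0,0,0],[-1,-0.29,-0.001,0.009,0,0,0]]]}}

```text
clock: 15.18
ee_pos: [0.5151, -0.1228, 0.2069]
tcp_rot: [180.0, -0.1, 84.4]
ft_force: [-0.1, 4.1, -0.9]
grip_width: 0.0378
gripper_force: 61.0
```

>>> {"name": "play_rows", "arguments": {"rows": [[[-1,-0.04,0,0,0,0,0],[-1,-0.08,0,0,0,0,0],[-1,-0.12,0,0.002,0,0,0],[-1,-0.16,0,0.003,0,0,0],[-1,-0.2,0,0.004,0,0,0],[-1,-0.24,0,0.004,0,0,0],[-1,-0.27,0,0.004,0,0,0],[-1,-0.27,0,0.004,0,0,0]]]}}

```text
clock: 16.18
ee_pos: [0.508, -0.1919, 0.2058]
tcp_rot: [-180.0, 0.1, 84.2]
ft_force: [-0.3, -1.8, -2.0]
grip_width: 0.0383
gripper_force: 60.8
```

>>> {"name": "play_rows", "arguments": {"rows": [[[-1,-0.01,0,0,0,0,0],[-1,-0.02,0,0,0,0,0],[-1,-0.03,0,0,0,0,0],[-1,-0.036,0,0,0,0,0],[-1,-0.036,0,0,0,0,0]]]}}

```text
clock: 16.8
ee_pos: [0.5074, -0.1994, 0.2058]
tcp_rot: [180.0, 0.0, 84.3]
ft_force: [-0.1, 2.4, -2.0]
grip_width: 0.0376
gripper_force: 60.8
```

```bash
python3 held.py pics/w7.png; python3 -c "
from h import *
p=pose()[:3,3]-[.498,-.2907,0];print('s',p[0]*-.0993+p[1]*-.9951,'lat',p[0]*.9951-p[1]*.0993)"
```

```text
8798 plane z=ax+by+c [0.0125 0.0119 0.1655] [[-0.054, -0.019, 0.1575], [0.0192, 0.0193, 0.1724]]
rect tool 1897 [-43.8   0.3  27.5  40.2   0. ]
tail [-0.2  0.9 39.6 65.2  0.1]
[ 0.5075 -0.1994  0.2059] [1.7999e+02 2.0000e-02 8.4330e+01] 0.03759388459932114 60.79487085342407 [ 0.6  2.5 -2.1]
s -0.09179741846623364 lat 0.0003422878477311476
```

>>> {"name": "play_rows", "arguments": {"rows": [[[-1,-0.006,0,0,0,0,0],[-1,-0.006,0,0,0,0,0]]]}}

```text
clock: 17.1
ee_pos: [0.5073, -0.2008, 0.2058]
tcp_rot: [180.0, 0.0, 84.3]
ft_force: [0.5, 2.9, -2.3]
grip_width: 0.0382
gripper_force: 60.8
```

>>> {"name": "play_rows", "arguments": {"rows": [[[-1,-0.006,0,0,0,0,0],[-1,-0.006,0,0,0,0,0]]]}}

```text
clock: 17.35
ee_pos: [0.5072, -0.2013, 0.2058]
tcp_rot: [-180.0, -0.1, 84.4]
ft_force: [-0.2, 6.3, -2.2]
grip_width: 0.0377
gripper_force: 60.8
```

Contact at the stop (6 N). Release and withdraw.

>>> {"name": "play_rows", "arguments": {"rows": [[[-0.2,0.004,0,0.002,0,0,0],[0.3,0.004,0,0.002,0,0,0],[1,0.004,0,0.002,0,0,0],[1,0.004,0,0.002,0,0,0],[1,0.004,0,-0.05,0,0,0],[1,0.004,0,-0.2,0,0,0],[1,0.15,0,-0.45,0,0,0],[1,0.15,0,-0.55,0,0,0]]]}}

```text
clock: 18.35
ee_pos: [0.5114, -0.1624, 0.3469]
tcp_rot: [179.8, -0.0, 84.5]
ft_force: [0.6, -0.4, -0.1]
grip_width: 0.0857
gripper_force: 0.0
```

>>> {"name": "play_rows", "arguments": {"rows": [[[1,0,0,0,0,0,0],[1,0,0,0,0,0,0]]]}}

```text
clock: 18.6
ee_pos: [0.5104, -0.1653, 0.3434]
tcp_rot: [-180.0, 0.0, 84.3]
ft_force: [-0.4, -0.2, -0.2]
grip_width: 0.0852
gripper_force: 0.0
```

```bash
python3 - <<'E'
from h import *
im,d,K,D,W=shot('wrist');save(im,'pics/w8.png')
a=np.radians(-95.7);R=np.array([[np.cos(a),-np.sin(a)],[np.sin(a),np.cos(a)]])
c=cloud(d,d>0,K,D,W);p=np.c_[(c[:,:2]-[.498,-.2907])@R,c[:,2]]
m=(abs(p[:,1])<.035)&(p[:,0]<-.068)&(p[:,0]>-.14)&(p[:,2]>.033)&(p[:,2]<.048)
q=p[m];print('tail',m.sum(),rect(q),np.percentile(q,[.5,50,99.5],axis=0).round(4).tolist())
m=(abs(p[:,1])<.0185)&(p[:,0]<-.07)&(p[:,0]>-.107)&(p[:,2]>.033)&(p[:,2]<.048);q=p[m]
print('plane',np.linalg.lstsq(np.c_[q[:,:2],np.ones(len(q))],q[:,2],rcond=None)[0].round(4))
m=(abs(p[:,1])<.01)&(p[:,2]>.045)
for s in(-.06,-.04,-.02,0,.02):
    k=m&(abs(p[:,0]-s)<.004);print('arm top',s,np.median(p[k,2]).round(4) if k.sum() else '')
f=np.load('w1.npz');c=cloud(f['d'],f['d']>0,f['K'],f['D'],f['W']);p=np.c_[(c[:,:2]-[.498,-.2907])@R,c[:,2]];m=(abs(p[:,1])<.01)&(p[:,2]>.036)
for s in(-.06,-.04,-.02,0,.02):
    k=m&(abs(p[:,0]-s)<.004);print('arm top before',s,np.median(p[k,2]).round(4) if k.sum() else '')
E
```

```text
tail 1704 [-88.8   1.3  39.5  41.6  89.6] [[-0.1093, -0.0184, 0.0336], [-0.0903, 0.0012, 0.0404], [-0.0683, 0.0206, 0.0422]]
plane [0.0018 0.0032 0.0407]
arm top -0.06 0.0615
arm top -0.04 0.0524
arm top -0.02 0.0517
arm top 0 0.0543
arm top 0.02 0.0592
arm top before -0.06 0.0559
arm top before -0.04 0.0439
arm top before -0.02 0.0447
arm top before 0 0.0492
arm top before 0.02 0.0563
```

View pics/w8.png

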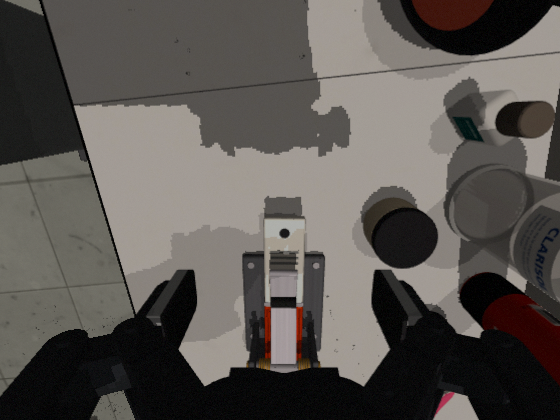

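The wrist view shows the strip on the pile: tail dot at (285,233) outside the mouth, the red head beneath the arm at (283,330), flat and straight. Its tail end is at holder x ≈ −109.5 mm, and the arm has risen about 7 mm at the foot (≈0.11 rad). Handing in.

```bash
python3 -c "
from bench import *
print(finish_job())"
```

```text
the job is handed in; nothing more can be done
None
```

The copper strip is filed head-first on top of the pile, flat and straight under the sprung arm and against the back stop; the job was handed in after about 19 s, but no verdict came back.

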